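# Ratchet armrest: up to its stop, then down again

### The job

Test the reconditioned wheelchair armrest on the bench stand: take the armrest pad and draw it up, click by click, until you feel it come up against the sprung stop inside the column, without straining it, then let go so that it hangs on the pawl. Then press down the pawl's tail lever gently and hold it down so that the armrest sinks all the way to the bottom, and let the pawl spring back in. Leave the wrench, the screwdriver and the caster wheel where they lie.

Things in the scene. Friction and masses are not known exactly. Their poses are not given: they have to be found in the camera images.
- stand: Test stand bolted to the bench: grey base plate 130 (x) x 170 (y) x 12 mm with an aluminium channel 40 x 32 mm rising to 150 mm, open on its own -y side, where the pawl is. Origin: on the bench, on the vertical axis of the toothed rail; the plate spans y -105 to +65 mm. Own x runs along the armrest pad, y across it, z up. It cannot be moved.
- armrest: Black armrest pad on top of the steel rail: 180 mm long (own x), 44 mm wide (own y), 30 mm high. Origin: centre of its underside, on the rail's axis; with the rail at the bottom its top is 195 mm above the bench. Its long sides can be gripped from above at mid-length. Rail and pad weigh 0.45 to 0.85 kg together.
- rail (a joint): Height of rail and armrest, m: 0 = fully down, grows upward. Nine teeth; the pawl holds it at 0.012, 0.024, ... 0.108. Starts at the bottom or on a low notch. Raising it takes its weight, 3 N of drag at 40 mm/s, up to 4 N more on a tooth, and up to 8 N less as the pawl snaps under it. It cannot be pushed down on the pawl; with the pawl held off it sinks by itself at 60 to 125 mm/s.
- buffer (a joint): Compression in m of the spring stop hidden in the column: 0 = untouched. The rail meets it somewhere between 0.075 and 0.105 of its travel; the height differs from unit to unit and cannot be seen. Stiffness 2 N per mm; properly met from 2 mm (4 N); 9 mm (18 N) is straining it.
- pawl (a joint): Angle of the pawl in rad: about 0 with its nose in a notch, rises to about 0.25 as a tooth slips past or as the tail is pressed; end of its swing 0.45. Under load the rail begins to slip off it at about 0.2 and is quite free from 0.28. A spring returns it.
- tail: Flat steel thumb plate ending the pawl's tail lever, 30 (own x) x 26 (own y) x 4 mm, on the stand's -y side, 108 mm from the rail's axis, 100 mm above the bench. Origin: middle of its top face. Pressed down, it swings about the stand's x, on a pivot 84 mm nearer the rail and 2 mm lower; it frees the rail 17 to 24 mm down and its swing ends 37 mm down. It takes 1 to 5 N.
- caster: Bystander: black caster wheel lying flat, 100 mm across, 33 mm high, origin under its centre.
- wrench: Bystander: loose steel wrench lying flat on the bench.
- driver: Bystander: loose screwdriver lying on the bench.
Mind the look-alikes: they are no part of the job. Of the things that look like the stand, the middle-sized one is meant.

How it is judged:
By the outcome, as a careful person would: the job done as asked, in the order asked, and still so for the second after the job is handed in, with the robot touching nothing.
It also fails if it takes over 54 s, if anything falls off the work surface, if the arm or the gripper's body presses on something with over 40 N, if the wrist force passes 120 N, or if a joint passes its speed limit or range.

### The arm

A 7-joint arm with a two-finger parallel gripper is mounted at the origin on the work surface. World frame = base frame: x ahead of the robot, y to its left, z up, the work surface at z = 0. Lengths are in m, angles in rad, forces in N, time in s.
With the tool pointing down it reaches from about 0.425 to 0.875 m from the base axis. Payload 8.4 kg.
Tool frame: the origin (TCP) lies midway between the tips of the shut fingers; the grasp point (between the pads) lies 19 mm behind it; x points along the fingers, y is the direction in which the jaws open and shut, and the axes are right-handed (so a half turn about x gives the same grasp; the last joint's range is limited). The gripper opens to 85 mm and grips with 20 to 120 N. Pads are 22 mm wide; open, the fingers measure 114 mm over their backs; the gripper's body (76 mm by 85 mm) begins 54 mm behind the grasp point. The pads swing forward as they close: fully open they stand 13 mm farther back than shut.
Start: joints at [1.141, 0.333, 0.04, 1.465, -0.013, 1.343, -0.059], TCP at [0.211, -0.615, 0.2] pointing down, gripper open.
Joint ranges: [-2.58, 2.58], [-0.38, 2.09], [-1.3, 1.39], [0.25, 2.4], [-1.5, 4.64], [0.08, 2.09], [-2.65, 2.65]. Speed limits (rad/s): [2.22, 2.22, 2.79, 2.79, 3.14, 3.14, 3.14].

### API

Orientations are given as a rotation vector (axis times angle).
In Python, from workcell import * gives the robot as it stands. The module is installed in compiled form; this text tells all that it offers.
- The arm moves only by the shell command python3 -m jog 'ROWS' [OPENING]. ROWS is JSON, a list of rows, each an object of numbers: "dx", "dy", "dz": the shift along the tool's x, y, z each as a share of 0.05 m, from -1 to 1; "wx", "wy", "wz": the turn, a rotation vector about the tool's x, y, z each as a share of 0.15 rad, from -1 to 1. A call has 1 to 8 rows; each row shifts and turns the pose as measured when the row begins, along the tool's axes as they then stand; what a row does not reach is not made up. A row lasts 1/8 s, in which the tool goes at most 62.5 mm and 10.7 degrees, less where a joint would pass 70% of its speed; a pose out of reach is approached as far as the arm can. A call with a number of a shift or a turn outside -1 to 1 is refused whole. A call with a gripper value outside its range is refused whole. OPENING is the opening, from -1 (shut) to 1 (fully open), set as the call begins (- or left out, the last holds). The fingers move at their own pace and stop on an object; the grip force is fixed at half the most. Time passes only in rows, so rows that do not move let the fingers close. It gives the time, the measured TCP pose, the force and the opening at its end, in the units of the state.
- get_state(): the state, without advancing time (a new reading comes with each control period).
- camera(name): name is "side" or "top" or "wrist"; returns a dict with "pixels" (400x640x3 uint8, red, green, blue), "camera_matrix" (3x3 intrinsics, pixels), "position" and "rotation" of the camera in the world; the wrist camera has in their place "hand_eye" (4x4, takes a point from camera to tool coordinates, whose origin is the TCP and whose axes are the tool frame's). Camera axes: x right, y down, z forward; pixel columns grow to the right and rows downward; lengths in m; the calibration is good to about 2 mm. A picture is of the moment at which its call begins: read the wrist's pose just before it. There is no depth.
- hand_in(): hands the job in, once; it reports no verdict.
The state is a dict: "time_s": time; "joint_pos": joint angles; "joint_velocities": joint speeds; "tau": joint torques, N m; "ee_pos": TCP position; "ee_rot": TCP orientation; "wrist_force": force on the tool from outside, world axes, zero at the start; "wrist_torque": the same for the moment, N m; "grip_width": finger opening in m.
Only numpy, scipy, OpenCV 4.12 (cv2) and the standard library are available. Lean on these libraries where they do the work, as an engineer would, in place of code of your own. Each camera call takes 0.05 s, during which the arm holds its last target. There are 200 camera calls.

## Working session

There is one attempt and no reset: what is moved stays moved. The work goes in short steps, Python scripts to look and compute and a shell command to move; the robot and the scene stay as the last step left them, time stands still between calls to the robot, and variables do not carry over. Pictures are saved under pics/ and viewed, about 8 in all and at most 12, crops included, and the job is handed in when it is done.

```bash
mkdir -p pics; cat > h.py <<'E'
from workcell import *
import numpy as np, cv2
from scipy.spatial.transform import Rotation as R
def ray(c,u,v):
    d=np.linalg.inv(c["camera_matrix"])@[u,v,1]; return np.array(c["position"]),np.array(c["rotation"])@d
def onz(c,u,v,z):
    p,d=ray(c,u,v); return p+d*(z-p[2])/d[2]
def proj(c,P):
    q=np.array(c["rotation"]).T@(np.array(P)-c["position"]); q=c["camera_matrix"]@q; return q[:2]/q[2]
def wcam():
    s=get_state(); c=camera("wrist"); T=np.eye(4);T[:3,:3]=R.from_rotvec(s["ee_rot"]).as_matrix();T[:3,3]=s["ee_pos"]
    M=T@np.array(c["hand_eye"]); c["position"]=M[:3,3];c["rotation"]=M[:3,:3]; return c
E
python3 - <<'E'
from h import *
import pickle
s=get_state(); print(s)
for n in("top","side"):
    c=camera(n); pickle.dump(c,open(n+".pkl","wb")); cv2.imwrite(f"pics/{n}.png",c["pixels"][:,:,::-1]); print(n,c["position"],np.array(c["rotation"]).round(3).tolist())
print(R.from_rotvec(s["ee_rot"]).as_matrix().round(3))
E
```

```text
{'time_s': 0.0, 'joint_pos': array([ 1.14081243,  0.33392913,  0.03987761,  1.46627457, -0.01335812,
        1.34331568, -0.05851258]), 'joint_velocities': array([-0.0010429 , -0.0007063 ,  0.00014998,  0.00060283, -0.00121079,
       -0.00062745, -0.0002244 ]), 'tau': array([ 1.04510087e-03, -6.58559704e+01,  1.36615142e+00, -4.05569029e+01,
        1.69257447e-02,  1.25004779e-02, -1.15207095e-05]), 'ee_pos': array([ 0.21089399, -0.61429126,  0.19870799]), 'ee_rot': array([ 2.04249179,  0.34263779, -2.04337288]), 'wrist_force': array([ 0.34302914, -0.53058772, -0.74423875]), 'wrist_torque': array([-0.06653145, -0.01570318, -0.00724568]), 'grip_width': 0.08531387059752725}
top [0.42654538 0.0531045  1.04391126] [-2.203, 2.158, -0.141]
side [-0.02336945  0.95396707  0.72122692] [-0.64, 2.408, -1.43]
[[-0.001  0.325 -0.946]
 [ 0.002 -0.946 -0.325]
 [-1.    -0.002  0.   ]]
```

View pics/top.png

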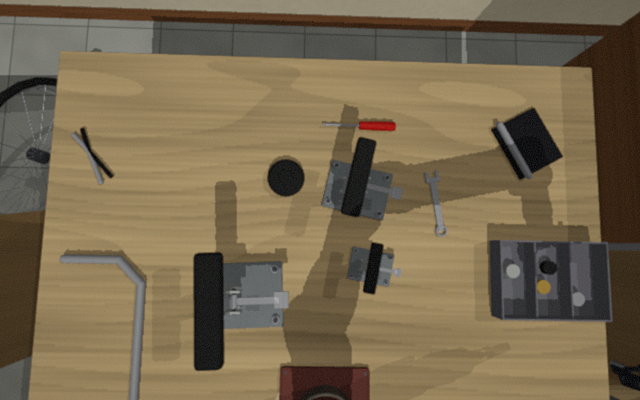

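View pics/side.png

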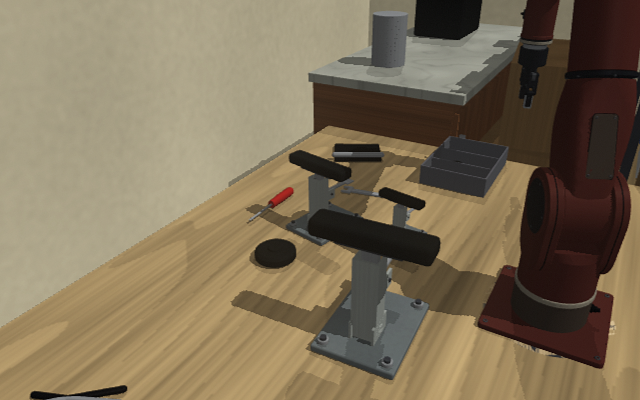

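The top view shows three stands. The middle-sized one is at about (358,188), with its tail at (396,192), the wrench at (435,205), the driver at (360,126) and the caster at (286,177). I'll enlarge it.

```bash
sed -i 's/np.array(c\["rotation"\])/rm(c)/; s/np.array(c\["rotation"\]).T/rm(c).T/' h.py; cat >> h.py <<'E'
def rm(c):
    r=np.array(c["rotation"]); return r if r.ndim==2 else R.from_rotvec(r).as_matrix()
E
python3 - <<'E'
from h import *
import pickle
c=pickle.load(open("top.pkl","rb"))
im=c["pixels"][100:250,270:470,::-1]; cv2.imwrite("pics/topc.png",cv2.resize(im,None,fx=4,fy=4,interpolation=cv2.INTER_CUBIC))
d=pickle.load(open("side.pkl","rb"))
im=d["pixels"][130:260,270:450,::-1]; cv2.imwrite("pics/sidec.png",cv2.resize(im,None,fx=4,fy=4,interpolation=cv2.INTER_CUBIC))
print(onz(c,325,400,0), onz(c,358,188,.0))
E
```

```text
[ 0.02997049 -0.00256736  0.        ] [ 0.58235238 -0.08293304  0.        ]
```

View pics/topc.png

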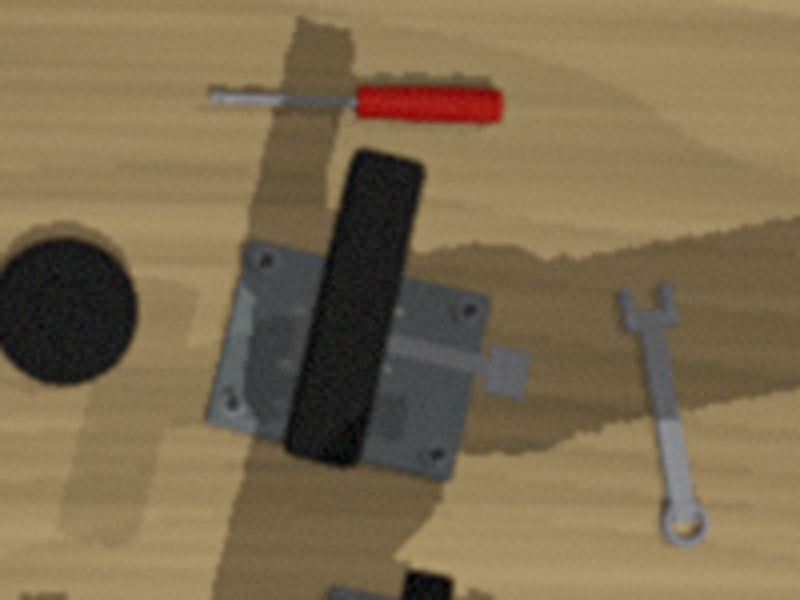

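View pics/sidec.png

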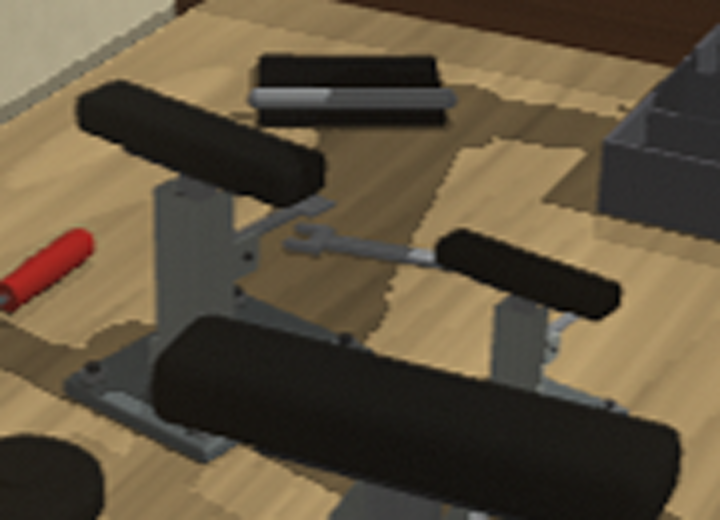

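```bash
cat > fit.py <<'E'
from h import *
import pickle
from scipy.optimize import least_squares
c=pickle.load(open("top.pkl","rb"));d=pickle.load(open("side.pkl","rb"))
A=lambda L,o:np.array(L)/4.+o-0.0
tp=A([(250,240),(490,295),(450,480),(208,420)],(270,100)); PL=np.array([[65,65,12],[65,-105,12],[-65,-105,12],[-65,65,12]])/1e3
tt=A([(505,345),(531,353),(519,398),(484,388)],(270,100))
ta=A([(353,150),(425,163),(358,467),(287,452)],(270,100)); PA=np.array([[90,22,195],[90,-22,195],[-90,-22,195],[-90,22,195]])/1e3
tc=A([(508,371)],(270,100)); TC=np.array([[0,-.108,.1]])
# pad silhouette bottom edge in side: left-bottom, right-bottom of +y face
def W(P,q): return P@R.from_euler("z",q[2]).as_matrix().T+[q[0],q[1],0]
P=lambda c,X:np.array([proj(c,x) for x in X])
def f(q):
    a=PA+[0,0,q[3]]
    return np.r_[P(c,W(PL,q))-tp,P(c,W(a,q))-ta,P(c,W(TC,q))-tc].ravel()
r=least_squares(f,[.6,-.08,-.22,0]);print(r.x,r.fun.round(1).reshape(-1,2).tolist())
q=r.x
for h in(0,.012,.024,.036):
    print(h,((P(d,W(np.array([[90,22,165],[-90,22,165],[90,22,195],[-90,22,195]])/1e3+[0,0,h],q))-(270,130))*4).round().tolist())
print((P(d,W(np.array([[-.065,.065,.012],[.065,.065,.012],[0,-.108,.1]]),q))-(270,130))*4)
print("tail",W(TC,q))
E
python3 fit.py
```

```text
[ 0.58098584 -0.06096282 -0.20901129 -0.01411265] [[-0.2, -0.9], [0.9, -0.4], [0.9, 0.1], [-0.5, 0.6], [-0.3, -0.8], [0.4, 0.3], [0.2, 1.0], [-1.2, 0.3], [0.1, -0.3]]
0 [[75.0, 139.0], [288.0, 222.0], [74.0, 96.0], [288.0, 176.0]]
0.012 [[75.0, 122.0], [288.0, 204.0], [73.0, 79.0], [289.0, 157.0]]
0.024 [[74.0, 105.0], [288.0, 185.0], [72.0, 61.0], [289.0, 139.0]]
0.036 [[73.0, 87.0], [289.0, 167.0], [71.0, 43.0], [289.0, 120.0]]
[[210.30043591 452.32171134]
 [ 64.57012574 380.93098603]
 [310.16286761 203.04597421]]
tail [[ 0.55857661 -0.16661237  0.1       ]]
```

The fit puts the stand at about (0.581, -0.061) with yaw -0.21, residuals under 1 px. In the side crop the pad's lower edge lies near (80,125) to (285,203), so the rail is at 0 or 0.012.

```bash
python3 -m jog '[{"dx":-0.3,"dy":-0.67,"dz":-0.88},{"dx":-0.3,"dy":-0.67,"dz":-0.88},{"dx":-0.3,"dy":-0.67,"dz":-0.88},{"dx":-0.3,"dy":-0.67,"dz":-0.88},{"dx":-0.3,"dy":-0.67,"dz":-0.88},{"dx":-0.2,"dy":-0.67,"dz":-0.88},{"dy":-0.67,"dz":-0.88},{"dy":-0.67,"dz":-0.88}]' 1
cat > st.py <<'E'
from h import *
import sys
t=np.array(eval(sys.argv[1])); 
s=get_state(); M=R.from_rotvec(s["ee_rot"]).as_matrix()
print(s["time_s"],s["ee_pos"].round(4),s["wrist_force"].round(1),s["grip_width"].round(4)); print("delta tool m",(M.T@(t-s["ee_pos"])).round(4))
Y=np.array([-.0,0,-1]); yaw=-.209
G=np.c_[[0,0,-1],[np.sin(yaw),-np.cos(yaw),0],np.cross([0,0,-1],[np.sin(yaw),-np.cos(yaw),0])]
print("rot tool",R.from_matrix(M.T@G).as_rotvec().round(3))
E
python3 st.py "[.581,-.061,.27]"
```

```text
validation failed for argument at $[0]...
Traceback (most recent call last):
  File "st.py", line 5, in <module>
    print(s["time_s"],s["ee_pos"].round(4),s["wrist_force"].round(1),s["grip_width"].round(4)); print("delta tool m",(M.T@(t-s["ee_pos"])).round(4))
                                                                     ^^^^^^^^^^^^^^^^^^^^^
AttributeError: 'float' object has no attribute 'round'
```

```bash
sed -i 's/s\["grip_width"\].round(4)/round(s["grip_width"],4)/' st.py
python3 -m jog '[{"dx":-0.3,"dy":-0.67,"dz":-0.88,"wx":0,"wy":0,"wz":0},{"dx":-0.3,"dy":-0.67,"dz":-0.88,"wx":0,"wy":0,"wz":0},{"dx":-0.3,"dy":-0.67,"dz":-0.88,"wx":0,"wy":0,"wz":0},{"dx":-0.3,"dy":-0.67,"dz":-0.88,"wx":0,"wy":0,"wz":0},{"dx":-0.3,"dy":-0.67,"dz":-0.88,"wx":0,"wy":0,"wz":0},{"dx":-0.2,"dy":-0.67,"dz":-0.88,"wx":0,"wy":0,"wz":0},{"dx":0,"dy":-0.67,"dz":-0.88,"wx":0,"wy":0,"wz":0},{"dx":0,"dy":-0.67,"dz":-0.88,"wx":0,"wy":0,"wz":0}]' 1
python3 st.py "[.581,-.061,.27]"
```

```text
time_s: 1.1
ee_pos: [0.4606, -0.2384, 0.2832]
ee_rot: [2.045, 0.338, -2.054]
wrist_force: [1.3, -0.0, 0.6]
grip_width: 0.085
1.1 [ 0.4606 -0.2384  0.2832] [ 1.3 -0.   0.6] 0.085
delta tool m [ 0.0135 -0.1301 -0.1704]
rot tool [0.531 0.004 0.005]
```

```bash
python3 -m jog '[{"dx":0,"dy":-0.65,"dz":-0.85,"wx":0,"wy":0,"wz":0},{"dx":0,"dy":-0.65,"dz":-0.85,"wx":0,"wy":0,"wz":0},{"dx":0,"dy":-0.6,"dz":-0.8,"wx":0,"wy":0,"wz":0},{"dx":0,"dy":-0.5,"dz":-0.7,"wx":0,"wy":0,"wz":0},{"dx":0,"dy":0,"dz":0,"wx":0.9,"wy":0,"wz":0},{"dx":0,"dy":0,"dz":0,"wx":0.9,"wy":0,"wz":0},{"dx":0,"dy":0,"dz":0,"wx":0.9,"wy":0,"wz":0},{"dx":0,"dy":0,"dz":0,"wx":0.85,"wy":0,"wz":0}]'
python3 st.py "[.581,-.061,.27]"
```

```text
time_s: 2.1
ee_pos: [0.5775, -0.0614, 0.2801]
ee_rot: [-2.093, 0.223, 2.115]
wrist_force: [0.4, 0.3, 0.4]
grip_width: 0.0851
2.1 [ 0.5775 -0.0614  0.2801] [0.4 0.3 0.4] 0.0851
delta tool m [ 0.01   -0.0011 -0.0034]
rot tool [-0.009  0.011  0.005]
```

```bash
python3 - <<'E'
from h import *
c=wcam(); cv2.imwrite("pics/w1.png",c["pixels"][:,:,::-1])
yaw=-.209; Z=R.from_euler("z",yaw).as_matrix()
W=lambda p:Z@np.array(p)+[.581,-.061,0]
for h in(0,.012): print(h,[proj(c,W([x,y,.195+h])).round().tolist() for x,y in((90,22),(90,-22),(-90,-22),(-90,22),(0,22),(0,-22)) for x,y in[(x/1e3,y/1e3)]])
print("tail",proj(c,W([0,-.108,.1])).round())
E
```

```text
0 [[287.0, 77.0], [343.0, 77.0], [340.0, 278.0], [294.0, 278.0], [291.0, 187.0], [341.0, 187.0]]
0.012 [[286.0, 76.0], [344.0, 75.0], [341.0, 285.0], [293.0, 285.0], [290.0, 191.0], [342.0, 190.0]]
tail [409. 166.]
```

View pics/w1.png

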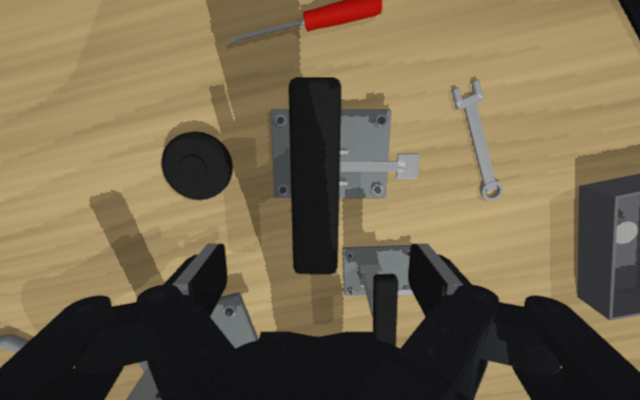

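The wrist view shows the pad spanning columns 290–341 and rows 77–274, and the tail at (408,166). This matches the prediction for rail ≈ 0, so I'll descend.

```bash
python3 -m jog '[{"dx":0.9,"dy":-0.02,"dz":-0.07,"wx":0,"wy":0.07,"wz":0},{"dx":0.8,"dy":0,"dz":0,"wx":0,"wy":0,"wz":0},{"dx":0.5,"dy":0,"dz":0,"wx":0,"wy":0,"wz":0},{"dx":0.1,"dy":0,"dz":0,"wx":0,"wy":0,"wz":0}]'
python3 st.py "[.581,-.061,.165]"
```

```text
time_s: 2.65
ee_pos: [0.5807, -0.0605, 0.1618]
ee_rot: [-2.106, 0.223, 2.105]
wrist_force: [-0.2, 0.1, 0.8]
grip_width: 0.0853
2.65 [ 0.5807 -0.0605  0.1618] [-0.2  0.1  0.8] 0.0853
delta tool m [-0.0032  0.0004 -0.0004]
rot tool [-0.007  0.     0.005]
```

```bash
python3 -m jog '[{"dx":0,"dy":0,"dz":0,"wx":0,"wy":0,"wz":0},{"dx":0,"dy":0,"dz":0,"wx":0,"wy":0,"wz":0},{"dx":0,"dy":0,"dz":0,"wx":0,"wy":0,"wz":0},{"dx":0,"dy":0,"dz":0,"wx":0,"wy":0,"wz":0},{"dx":0,"dy":0,"dz":0,"wx":0,"wy":0,"wz":0},{"dx":0,"dy":0,"dz":0,"wx":0,"wy":0,"wz":0}]' -1
python3 st.py "[.581,-.061,.165]"
```

```text
time_s: 3.4
ee_pos: [0.5826, -0.0607, 0.1656]
ee_rot: [-2.112, 0.221, 2.1]
wrist_force: [-0.4, 0.6, -0.7]
grip_width: 0.0003
3.4 [ 0.5826 -0.0607  0.1656] [-0.4  0.6 -0.7] 0.0003
delta tool m [0.0006 0.0007 0.0015]
rot tool [-0.005 -0.005  0.006]
```

The fingers shut on nothing, so I need to look.

```bash
python3 - <<'E'
from h import *
import pickle
c=wcam(); cv2.imwrite("pics/w2.png",c["pixels"][:,:,::-1])
d=camera("side"); pickle.dump(d,open("side2.pkl","wb")); cv2.imwrite("pics/s2.png",cv2.resize(d["pixels"][60:260,230:480,::-1],None,fx=3,fy=3)); print(get_state()["grip_width"])
E
```

```text
-0.00013796732369432803
```

View pics/s2.png

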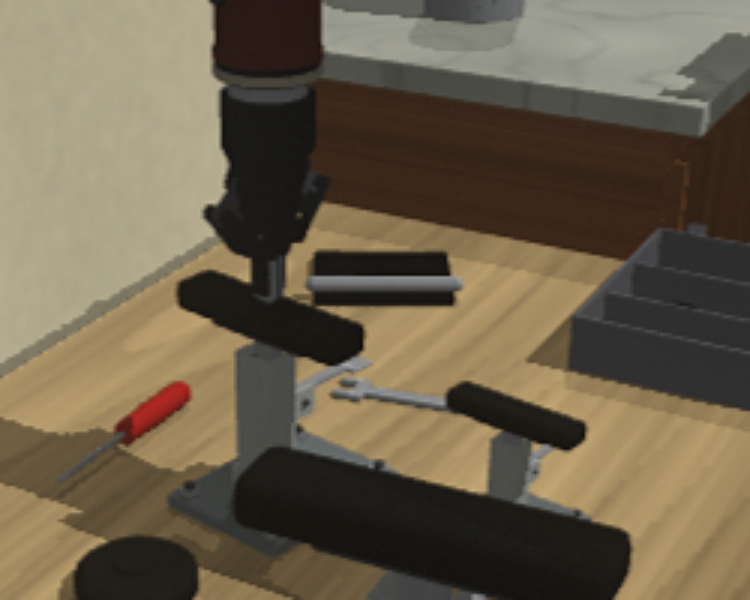

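View pics/w2.png

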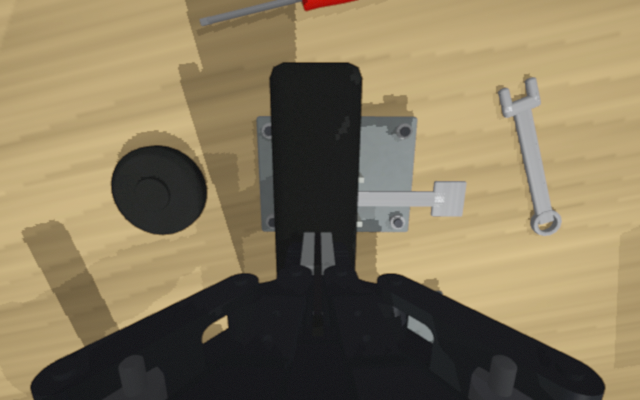

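```bash
python3 - <<'E'
from h import *
import pickle
d=pickle.load(open("side2.pkl","rb"));t=pickle.load(open("top.pkl","rb"))
p=get_state()["ee_pos"]; print(p,(proj(d,p)-(230,60))*3)
for z in(.165,.195):print((proj(d,[.581,-.061,z])-(230,60))*3)
E
```

```text
[ 0.582583   -0.06064347  0.16547841] [269.12228596 334.57272018]
[270.97549965 335.32831107]
[270.60498657 302.4558392 ]
```

```bash
python3 - <<'E'
from h import *
c=wcam(); print(get_state()["ee_pos"],get_state()["wrist_force"],np.array(c["hand_eye"]).round(4).tolist())
p=get_state()["ee_pos"]; print("tcp",proj(c,p))
Z=R.from_euler("z",-.209).as_matrix()
W=lambda p:Z@np.array(p)+[.581,-.061,0]
for h in(-.03,0,.012): print(h,[proj(c,W([x/1e3,y/1e3,.195+h])).round().tolist() for x,y in((90,22),(90,-22),(0,22),(0,-22))])
print("tail",proj(c,W([0,-.108,.1])).round(),[proj(c,W([x/1e3,y/1e3,.012])).round().tolist() for x,y in((65,65),(65,-105),(-65,-105),(-65,65))])
E
```

```text
[ 0.58252607 -0.06063666  0.16540645] [ 0.01648829 -0.44623928  0.07717085] [[0.0004, -0.2655, 0.9641, -0.1739], [1.0, 0.0007, -0.0003, 0.0004], [-0.0006, 0.9641, 0.2655, -0.0671], [0.0, 0.0, 0.0, 1.0]]
tcp [316.78375304 226.85016207]
-0.03 [[276.0, 71.0], [358.0, 71.0], [282.0, 229.0], [354.0, 229.0]]
0 [[267.0, 62.0], [367.0, 61.0], [275.0, 250.0], [360.0, 250.0]]
0.012 [[262.0, 57.0], [371.0, 56.0], [272.0, 261.0], [364.0, 261.0]]
tail [451. 200.] [[256.0, 117.0], [419.0, 116.0], [410.0, 233.0], [262.0, 234.0]]
```

```bash
python3 - <<'E'
import cv2,numpy as np
a=cv2.imread("pics/w2.png")[190:300,240:400]
import pickle
d=pickle.load(open("side2.pkl","rb"))["pixels"][120:200,270:370,::-1]
a=cv2.resize(a,(640,440),interpolation=cv2.INTER_CUBIC)[:, :400+0] if 0 else cv2.resize(a,(436,300),interpolation=cv2.INTER_CUBIC)
b=cv2.resize(d,(360,300),interpolation=cv2.INTER_CUBIC)
o=np.hstack([a,b]).astype(float); o=255*(o/255)**.5
cv2.imwrite("pics/z.png",o.astype(np.uint8))
E
```

```text
(no output)
```

View pics/z.png

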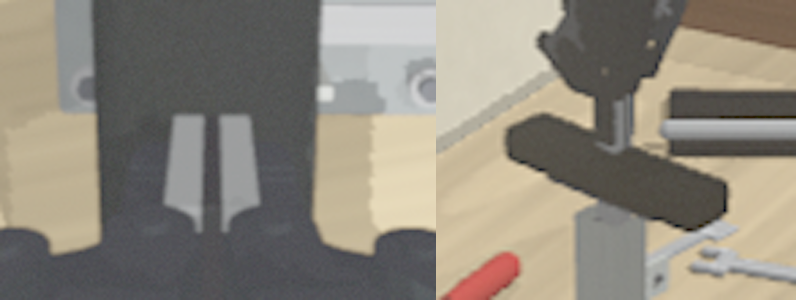

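Everything agrees except the fingers. The visible tips, both open and shut, sit about 30–35 mm behind the reported TCP, and they closed just above the pad's top face. Going about 30 mm lower with open jaws is clear under either reading, so I'll open, descend slowly and watch the force.

```bash
python3 -m jog '[{"dx":-0.1,"dy":0,"dz":0,"wx":0,"wy":0,"wz":0},{"dx":0,"dy":0,"dz":0,"wx":0,"wy":0,"wz":0},{"dx":0,"dy":0,"dz":0,"wx":0,"wy":0,"wz":0},{"dx":0,"dy":0,"dz":0,"wx":0,"wy":0,"wz":0},{"dx":0,"dy":0,"dz":0,"wx":0,"wy":0,"wz":0},{"dx":0.2,"dy":0.01,"dz":0.03,"wx":0,"wy":0,"wz":0},{"dx":0.2,"dy":0,"dz":0,"wx":0,"wy":0,"wz":0},{"dx":0.1,"dy":0,"dz":0,"wx":0,"wy":0,"wz":0}]' 1
python3 st.py "[.581,-.061,.135]"
```

```text
time_s: 4.55
ee_pos: [0.5807, -0.0608, 0.1437]
ee_rot: [-2.111, 0.221, 2.101]
wrist_force: [-0.6, 0.0, 0.5]
grip_width: 0.0854
4.55 [ 0.5807 -0.0608  0.1437] [-0.6  0.   0.5] 0.0854
delta tool m [ 0.0087  0.0002 -0.0003]
rot tool [-0.005 -0.004  0.005]
```

```bash
python3 -m jog '[{"dx":0.17,"dy":0,"dz":0,"wx":0,"wy":0,"wz":0},{"dx":0,"dy":0,"dz":0,"wx":0,"wy":0,"wz":0}]'
python3 -m jog '[{"dx":0,"dy":0,"dz":0,"wx":0,"wy":0,"wz":0},{"dx":0,"dy":0,"dz":0,"wx":0,"wy":0,"wz":0},{"dx":0,"dy":0,"dz":0,"wx":0,"wy":0,"wz":0},{"dx":0,"dy":0,"dz":0,"wx":0,"wy":0,"wz":0},{"dx":0,"dy":0,"dz":0,"wx":0,"wy":0,"wz":0},{"dx":0,"dy":0,"dz":0,"wx":0,"wy":0,"wz":0}]' -1
python3 st.py "[.581,-.061,.135]"
```

```text
time_s: 4.8
ee_pos: [0.5802, -0.0607, 0.1337]
ee_rot: [-2.109, 0.221, 2.103]
wrist_force: [0.2, -0.6, 0.5]
grip_width: 0.0851
time_s: 5.55
ee_pos: [0.581, -0.059, 0.135]
ee_rot: [-2.111, 0.218, 2.101]
wrist_force: [-0.2, 1.3, -1.0]
grip_width: 0.0431
5.55 [ 0.581 -0.059  0.135] [-0.2  1.3 -1. ] 0.0431
delta tool m [-0.0001  0.002  -0.0004]
rot tool [-0.004 -0.004  0.007]
```

Gripped: the opening is 43 mm, against a 44 mm pad. The tips really are about 30 mm short of the reported TCP. Next I lift.

```bash
python3 -m jog '[{"dx":-0.1,"dy":0,"dz":0,"wx":0,"wy":0,"wz":0},{"dx":-0.1,"dy":0,"dz":0,"wx":0,"wy":0,"wz":0},{"dx":-0.1,"dy":0,"dz":0,"wx":0,"wy":0,"wz":0},{"dx":-0.1,"dy":0,"dz":0,"wx":0,"wy":0,"wz":0}]'
python3 -m jog '[{"dx":-0.1,"dy":0,"dz":0,"wx":0,"wy":0,"wz":0},{"dx":-0.1,"dy":0,"dz":0,"wx":0,"wy":0,"wz":0},{"dx":-0.1,"dy":0,"dz":0,"wx":0,"wy":0,"wz":0},{"dx":-0.1,"dy":0,"dz":0,"wx":0,"wy":0,"wz":0},{"dx":-0.1,"dy":0,"dz":0,"wx":0,"wy":0,"wz":0},{"dx":-0.1,"dy":0,"dz":0,"wx":0,"wy":0,"wz":0}]'
python3 -m jog '[{"dx":-0.1,"dy":0,"dz":0,"wx":0,"wy":0,"wz":0},{"dx":-0.1,"dy":0,"dz":0,"wx":0,"wy":0,"wz":0},{"dx":-0.1,"dy":0,"dz":0,"wx":0,"wy":0,"wz":0}]'
python3 -m jog '[{"dx":0,"dy":0,"dz":0,"wx":0,"wy":0,"wz":0}]'
```

```text
time_s: 6.05
ee_pos: [0.5809, -0.0589, 0.1498]
ee_rot: [-2.108, 0.216, 2.103]
wrist_force: [5.9, 2.5, -11.2]
grip_width: 0.043
time_s: 6.8
ee_pos: [0.5807, -0.0588, 0.1714]
ee_rot: [-2.103, 0.213, 2.108]
wrist_force: [5.5, 3.2, -10.8]
grip_width: 0.0428
time_s: 7.18
ee_pos: [0.5806, -0.0587, 0.182]
ee_rot: [-2.101, 0.212, 2.11]
wrist_force: [6.2, 2.2, -11.8]
grip_width: 0.0427
time_s: 7.3
ee_pos: [0.5806, -0.0587, 0.1815]
ee_rot: [-2.1, 0.212, 2.111]
wrist_force: [2.1, 3.1, -6.5]
grip_width: 0.0433
```

```bash
python3 st.py "[.581,-.0587,.2]" | tail -2
python3 -m jog '[{"dx":-0.1,"dy":0,"dz":0,"wx":0,"wy":0,"wz":0},{"dx":-0.1,"dy":0,"dz":0,"wx":0,"wy":0,"wz":0},{"dx":-0.1,"dy":0,"dz":0,"wx":0,"wy":0,"wz":0},{"dx":-0.1,"dy":0,"dz":0,"wx":0,"wy":0,"wz":0},{"dx":-0.1,"dy":0,"dz":0,"wx":0,"wy":0,"wz":0},{"dx":-0.1,"dy":0,"dz":0,"wx":0,"wy":0,"wz":0}]'
python3 -m jog '[{"dx":0,"dy":0,"dz":0,"wx":0,"wy":0,"wz":0}]'
python3 st.py "[.581,-.0587,.2]" | tail -1
```

```text
delta tool m [-0.0185 -0.0003 -0.0003]
rot tool [-0.002  0.006  0.01 ]
time_s: 8.05
ee_pos: [0.5803, -0.0587, 0.2045]
ee_rot: [-2.095, 0.21, 2.115]
wrist_force: [5.1, 2.3, -13.5]
grip_width: 0.0428
time_s: 8.18
ee_pos: [0.5803, -0.0587, 0.2041]
ee_rot: [-2.095, 0.21, 2.115]
wrist_force: [3.1, 3.5, -7.1]
grip_width: 0.043
rot tool [-0.002  0.011  0.011]
```

```bash

python3 -m jog '[{"dx":-0.06,"dy":0,"dz":0,"wx":0,"wy":0.02,"wz":0},{"dx":-0.06,"dy":0,"dz":0,"wx":0,"wy":0.02,"wz":0},{"dx":-0.06,"dy":0,"dz":0,"wx":0,"wy":0.02,"wz":0},{"dx":0,"dy":0,"dz":0,"wx":0,"wy":0,"wz":0}]'|grep -E "pos|force"
python3 -m jog '[{"dx":-0.06,"dy":0,"dz":0,"wx":0,"wy":0.02,"wz":0},{"dx":-0.06,"dy":0,"dz":0,"wx":0,"wy":0.02,"wz":0},{"dx":0,"dy":0,"dz":0,"wx":0,"wy":0,"wz":0}]'|grep -E "pos|force"
```

```text
ee_pos: [0.5807, -0.0587, 0.2103]
wrist_force: [5.2, 1.9, -6.9]
ee_pos: [0.581, -0.0587, 0.2139]
wrist_force: [4.8, 2.4, -7.6]
```

```bash

python3 -m jog '[{"dx":-0.06,"dy":0,"dz":0,"wx":0,"wy":0,"wz":0},{"dx":-0.06,"dy":0,"dz":0,"wx":0,"wy":0,"wz":0},{"dx":0,"dy":0,"dz":0,"wx":0,"wy":0,"wz":0}]'|grep -E "pos|force"
python3 -m jog '[{"dx":-0.06,"dy":0,"dz":0,"wx":0,"wy":0,"wz":0},{"dx":0,"dy":0,"dz":0,"wx":0,"wy":0,"wz":0}]'|grep -E "pos|force"
```

```text
ee_pos: [0.5809, -0.0588, 0.2175]
wrist_force: [5.0, 2.7, -6.3]
ee_pos: [0.5809, -0.0588, 0.2196]
wrist_force: [2.6, 2.7, -1.3]
```

```bash

python3 -m jog '[{"dx":-0.06,"dy":0,"dz":0,"wx":0,"wy":0,"wz":0},{"dx":0,"dy":0,"dz":0,"wx":0,"wy":0,"wz":0}]'|grep -E "pos|force"
python3 -m jog '[{"dx":-0.06,"dy":0,"dz":0,"wx":0,"wy":0,"wz":0},{"dx":0,"dy":0,"dz":0,"wx":0,"wy":0,"wz":0}]'|grep -E "pos|force"
```

```text
ee_pos: [0.5808, -0.0587, 0.2216]
wrist_force: [4.2, 3.5, -7.0]
ee_pos: [0.5808, -0.0587, 0.2232]
wrist_force: [3.9, 2.8, -7.4]
```

```bash

python3 -m jog '[{"dx":-0.06,"dy":0,"dz":0,"wx":0,"wy":0,"wz":0},{"dx":0,"dy":0,"dz":0,"wx":0,"wy":0,"wz":0}]'|grep -E "pos|force"
python3 -m jog '[{"dx":-0.06,"dy":0,"dz":0,"wx":0,"wy":0,"wz":0},{"dx":0,"dy":0,"dz":0,"wx":0,"wy":0,"wz":0}]'|grep -E "pos|force"
```

```text
ee_pos: [0.5807, -0.0587, 0.2247]
wrist_force: [4.5, 2.3, -8.1]
ee_pos: [0.5807, -0.0587, 0.2262]
wrist_force: [4.9, 2.5, -7.5]
```

```bash

python3 -m jog '[{"dx":-0.06,"dy":0,"dz":0,"wx":0,"wy":0,"wz":0},{"dx":0,"dy":0,"dz":0,"wx":0,"wy":0,"wz":0}]'|grep -E "pos|force"
python3 -m jog '[{"dx":-0.06,"dy":0,"dz":0,"wx":0,"wy":0,"wz":0},{"dx":0,"dy":0,"dz":0,"wx":0,"wy":0,"wz":0}]'|grep -E "pos|force"
```

```text
ee_pos: [0.5807, -0.0587, 0.2277]
wrist_force: [3.2, 3.1, -7.3]
ee_pos: [0.5806, -0.0587, 0.2294]
wrist_force: [3.7, 2.2, -6.7]
```

```bash

python3 -m jog '[{"dx":-0.06,"dy":0,"dz":0,"wx":0,"wy":0,"wz":0},{"dx":0,"dy":0,"dz":0,"wx":0,"wy":0,"wz":0}]'|grep -E "pos|force"
python3 -m jog '[{"dx":-0.06,"dy":0,"dz":0,"wx":0,"wy":0,"wz":0},{"dx":0,"dy":0,"dz":0,"wx":0,"wy":0,"wz":0}]'|grep -E "pos|force"
```

```text
ee_pos: [0.5806, -0.0587, 0.2316]
wrist_force: [2.2, 2.8, -1.8]
ee_pos: [0.5806, -0.0587, 0.2332]
wrist_force: [5.8, 3.2, -11.0]
```

```bash

python3 -m jog '[{"dx":-0.06,"dy":0,"dz":0,"wx":0,"wy":0,"wz":0},{"dx":0,"dy":0,"dz":0,"wx":0,"wy":0,"wz":0}]'|grep -E "pos|force"
```

```text
ee_pos: [0.5805, -0.0586, 0.2339]
wrist_force: [5.6, 2.5, -11.2]
```

```bash

python3 -m jog '[{"dx":-0.08,"dy":0,"dz":0,"wx":0,"wy":0,"wz":0},{"dx":0,"dy":0,"dz":0,"wx":0,"wy":0,"wz":0}]'|grep -E "pos|force"
python3 -m jog '[{"dx":0,"dy":0,"dz":0,"wx":0,"wy":0,"wz":0}]'|grep -E "pos|force"
```

```text
ee_pos: [0.5804, -0.0586, 0.2349]
wrist_force: [6.4, 3.5, -12.6]
ee_pos: [0.5803, -0.0586, 0.2338]
wrist_force: [4.9, 3.4, -11.2]
```

```bash

python3 -m jog '[{"dx":-0.1,"dy":0,"dz":0,"wx":0,"wy":0,"wz":0},{"dx":-0.1,"dy":0,"dz":0,"wx":0,"wy":0,"wz":0}]'|grep -E "pos|force"
python3 -m jog '[{"dx":0,"dy":0,"dz":0,"wx":0,"wy":0,"wz":0}]'|grep -E "pos|force"
```

```text
ee_pos: [0.5802, -0.0586, 0.2392]
wrist_force: [10.8, 3.4, -26.9]
ee_pos: [0.5801, -0.0586, 0.2373]
wrist_force: [8.1, 4.3, -17.0]
```

Stop met. Force rose about 1.7–2 N/mm from h ≈ 0.0965, with a peak compression of about 7.5 mm by position. Now I lower onto the pawl.

```bash

python3 -m jog '[{"dx":0.06,"dy":0,"dz":0,"wx":0,"wy":0,"wz":0},{"dx":0.06,"dy":0,"dz":0,"wx":0,"wy":0,"wz":0},{"dx":0,"dy":0,"dz":0,"wx":0,"wy":0,"wz":0}]'|grep -E "pos|force"
python3 -m jog '[{"dx":0.05,"dy":0,"dz":0,"wx":0,"wy":0,"wz":0},{"dx":0,"dy":0,"dz":0,"wx":0,"wy":0,"wz":0}]'|grep -E "pos|force"
```

```text
ee_pos: [0.5802, -0.0586, 0.2307]
wrist_force: [1.2, 2.9, -3.3]
ee_pos: [0.5803, -0.0586, 0.2308]
wrist_force: [1.1, 3.2, -7.4]
```

```bash

python3 -m jog '[{"dx":0,"dy":0,"dz":0,"wx":0,"wy":0,"wz":0},{"dx":0,"dy":0,"dz":0,"wx":0,"wy":0,"wz":0},{"dx":0,"dy":0,"dz":0,"wx":0,"wy":0,"wz":0},{"dx":0,"dy":0,"dz":0,"wx":0,"wy":0,"wz":0},{"dx":0,"dy":0,"dz":0,"wx":0,"wy":0,"wz":0}]' 1
python3 -m jog '[{"dx":-0.4,"dy":0,"dz":0,"wx":0,"wy":0,"wz":0},{"dx":-0.5,"dy":0,"dz":0,"wx":0,"wy":0,"wz":0},{"dx":-0.5,"dy":0,"dz":0,"wx":0,"wy":0,"wz":0},{"dx":-0.3,"dy":0,"dz":0,"wx":0,"wy":0,"wz":0}]'
python3 st.py "[.558,-.1687,.32]"
```

```text
time_s: 13.92
ee_pos: [0.5801, -0.0597, 0.2312]
ee_rot: [-2.094, 0.21, 2.115]
wrist_force: [0.0, -0.1, -0.1]
grip_width: 0.0852
time_s: 14.42
ee_pos: [0.58, -0.061, 0.3169]
ee_rot: [-2.09, 0.209, 2.119]
wrist_force: [-0.9, 0.8, 0.7]
grip_width: 0.0855
14.425 [ 0.58   -0.061   0.3169] [-0.9  0.8  0.7] 0.0855
delta tool m [-0.0043  0.1099 -0.001 ]
rot tool [-0.002  0.015  0.011]
```

```bash

python3 -m jog '[{"dx":0,"dy":0.75,"dz":0,"wx":0,"wy":0.1,"wz":0.07},{"dx":0,"dy":0.75,"dz":0,"wx":0,"wy":0,"wz":0},{"dx":0,"dy":0.65,"dz":0,"wx":0,"wy":0,"wz":0},{"dx":0,"dy":0.1,"dz":0,"wx":0,"wy":0,"wz":0}]'
python3 -m jog '[{"dx":0.7,"dy":0,"dz":0,"wx":0,"wy":0,"wz":0},{"dx":0.7,"dy":0,"dz":0,"wx":0,"wy":0,"wz":0},{"dx":0.7,"dy":0,"dz":0,"wx":0,"wy":0,"wz":0},{"dx":0.7,"dy":0,"dz":0,"wx":0,"wy":0,"wz":0},{"dx":0.7,"dy":0,"dz":0,"wx":0,"wy":0,"wz":0},{"dx":0.5,"dy":0,"dz":0,"wx":0,"wy":0,"wz":0},{"dx":0,"dy":0,"dz":0,"wx":0,"wy":0,"wz":0}]' -1
python3 st.py "[.5582,-.1687,.085]"
python3 - <<'E'
from h import *
d=camera("side");a=cv2.resize(d["pixels"][60:260,230:430,::-1],(400,400))
c=wcam(); b=cv2.resize(c["pixels"][120:320,220:420,::-1],(400,400))
cv2.imwrite("pics/t1.png",np.hstack([a,b]))
Z=R.from_euler("z",-.209).as_matrix();W=lambda p:Z@np.array(p)+[.581,-.061,0]
for y in(-.095,-.121):print([((proj(c,W([x,y,.1]))-(220,120))*2).round().tolist() for x in(-.015,.015)])
for h in(.084,.096,.108): print(h,[((proj(d,W([x,.022,.165+h]))-(230,60))*2).round().tolist() for x in(-.09,.09)])
E
```

```text
time_s: 14.92
ee_pos: [0.5565, -0.1728, 0.3169]
ee_rot: [-2.113, 0.22, 2.11]
wrist_force: [-0.0, 0.3, -0.1]
grip_width: 0.0856
time_s: 15.8
ee_pos: [0.5584, -0.1648, 0.1103]
ee_rot: [-2.115, 0.209, 2.111]
wrist_force: [0.7, 0.2, 0.0]
grip_width: -0.0003
15.8 [ 0.5584 -0.1648  0.1103] [0.7 0.2 0. ] -0.0003
delta tool m [ 0.0253  0.004  -0.0005]
rot tool [ 0.007 -0.001  0.005]
[[160.0, 244.0], [159.0, 157.0]]
[[239.0, 245.0], [241.0, 157.0]]
0.084 [[225.0, 186.0], [115.0, 148.0]]
0.096 [[225.0, 176.0], [115.0, 139.0]]
0.108 [[225.0, 166.0], [114.0, 130.0]]
```

View pics/t1.png

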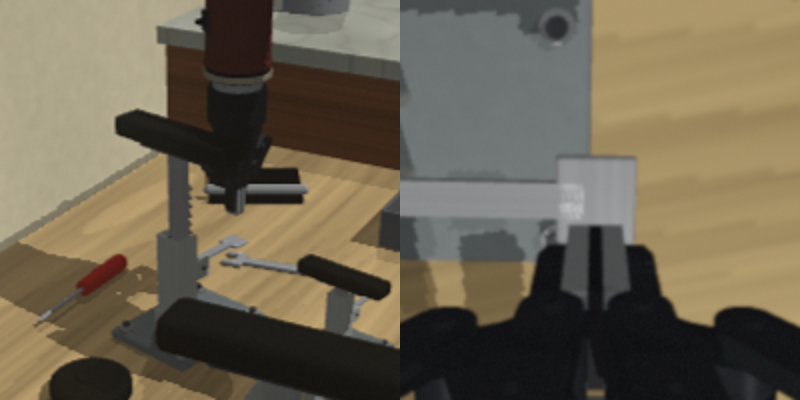

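The side half shows the pad raised, with its lower edge at (117,135), which matches the 0.096 notch. The wrist half shows the tail at columns 557–637 and rows 157–244, with the shut fingers centred on it. Descending to the tail.

```bash

python3 -m jog '[{"dx":0.4,"dy":0.06,"dz":0,"wx":0,"wy":0,"wz":0},{"dx":0.3,"dy":0,"dz":0,"wx":0,"wy":0,"wz":0},{"dx":0,"dy":0,"dz":0,"wx":0,"wy":0,"wz":0}]' |grep -E "pos|force"
python3 -m jog '[{"dx":0.07,"dy":0,"dz":0,"wx":0,"wy":0,"wz":0},{"dx":0,"dy":0,"dz":0,"wx":0,"wy":0,"wz":0}]'|grep -E "pos|force"
python3 -m jog '[{"dx":0.07,"dy":0,"dz":0,"wx":0,"wy":0,"wz":0},{"dx":0,"dy":0,"dz":0,"wx":0,"wy":0,"wz":0}]'|grep -E "pos|force"
python3 -m jog '[{"dx":0.07,"dy":0,"dz":0,"wx":0,"wy":0,"wz":0},{"dx":0,"dy":0,"dz":0,"wx":0,"wy":0,"wz":0}]'|grep -E "pos|force"
python3 -m jog '[{"dx":0.07,"dy":0,"dz":0,"wx":0,"wy":0,"wz":0},{"dx":0,"dy":0,"dz":0,"wx":0,"wy":0,"wz":0}]'|grep -E "pos|force"
```

```text
ee_pos: [0.5613, -0.1685, 0.0783]
wrist_force: [0.2, -0.8, 0.7]
ee_pos: [0.5617, -0.1685, 0.0751]
wrist_force: [-0.1, 0.3, -0.5]
ee_pos: [0.5621, -0.1686, 0.0719]
wrist_force: [-0.6, -0.4, 1.0]
ee_pos: [0.5626, -0.1687, 0.0687]
wrist_force: [-1.1, -0.1, 1.5]
ee_pos: [0.5627, -0.1687, 0.0653]
wrist_force: [-0.0, -0.3, 2.3]
```

```bash

python3 -m jog '[{"dx":0.1,"dy":0,"dz":0.04,"wx":0,"wy":0,"wz":0},{"dx":0.1,"dy":0,"dz":0.04,"wx":0,"wy":0,"wz":0},{"dx":0.1,"dy":0,"dz":0,"wx":0,"wy":0,"wz":0},{"dx":0,"dy":0,"dz":0,"wx":0,"wy":0,"wz":0}]'|grep -E "pos|force"
python3 -m jog '[{"dx":0.1,"dy":0,"dz":0,"wx":0,"wy":0,"wz":0},{"dx":0.1,"dy":0,"dz":0,"wx":0,"wy":0,"wz":0},{"dx":0,"dy":0,"dz":0,"wx":0,"wy":0,"wz":0}]'|grep -E "pos|force"
```

```text
ee_pos: [0.5594, -0.1678, 0.0493]
wrist_force: [0.3, 0.4, 1.2]
ee_pos: [0.5589, -0.1677, 0.038]
wrist_force: [-0.6, 0.8, 1.5]
```

```bash

python3 -m jog '[{"dx":0,"dy":0,"dz":0,"wx":0,"wy":0,"wz":0},{"dx":0,"dy":0,"dz":0,"wx":0,"wy":0,"wz":0},{"dx":0,"dy":0,"dz":0,"wx":0,"wy":0,"wz":0},{"dx":0,"dy":0,"dz":0,"wx":0,"wy":0,"wz":0},{"dx":0,"dy":0,"dz":0,"wx":0,"wy":0,"wz":0},{"dx":0,"dy":0,"dz":0,"wx":0,"wy":0,"wz":0},{"dx":0,"dy":0,"dz":0,"wx":0,"wy":0,"wz":0},{"dx":0,"dy":0,"dz":0,"wx":0,"wy":0,"wz":0}]'|grep -E "pos|force"
python3 -m jog '[{"dx":0,"dy":0,"dz":0,"wx":0,"wy":0,"wz":0},{"dx":0,"dy":0,"dz":0,"wx":0,"wy":0,"wz":0},{"dx":0,"dy":0,"dz":0,"wx":0,"wy":0,"wz":0},{"dx":0,"dy":0,"dz":0,"wx":0,"wy":0,"wz":0},{"dx":0,"dy":0,"dz":0,"wx":0,"wy":0,"wz":0},{"dx":0,"dy":0,"dz":0,"wx":0,"wy":0,"wz":0},{"dx":0,"dy":0,"dz":0,"wx":0,"wy":0,"wz":0},{"dx":0,"dy":0,"dz":0,"wx":0,"wy":0,"wz":0}]'
python3 - <<'E'
from h import *
d=camera("side");a=cv2.resize(d["pixels"][60:260,230:430,::-1],(400,400))
c=wcam(); b=cv2.resize(c["pixels"][120:320,220:420,::-1],(400,400))
cv2.imwrite("pics/t2.png",np.hstack([a,b]))
Z=R.from_euler("z",-.209).as_matrix();W=lambda p:Z@np.array(p)+[.581,-.061,0]
for h in(0,.012,.096): print(h,[((proj(d,W([x,.022,.165+h]))-(230,60))*2).round().tolist() for x in(-.09,.09)])
E
```

```text
ee_pos: [0.5589, -0.1679, 0.0384]
wrist_force: [0.4, -0.4, 1.7]
time_s: 20.15
ee_pos: [0.5589, -0.1679, 0.0384]
ee_rot: [-2.127, 0.212, 2.101]
wrist_force: [-0.2, -0.2, 1.7]
grip_width: 0.0
0 [[224.0, 251.0], [118.0, 209.0]]
0.012 [[224.0, 242.0], [117.0, 201.0]]
0.096 [[225.0, 176.0], [115.0, 139.0]]
```

View pics/t2.png

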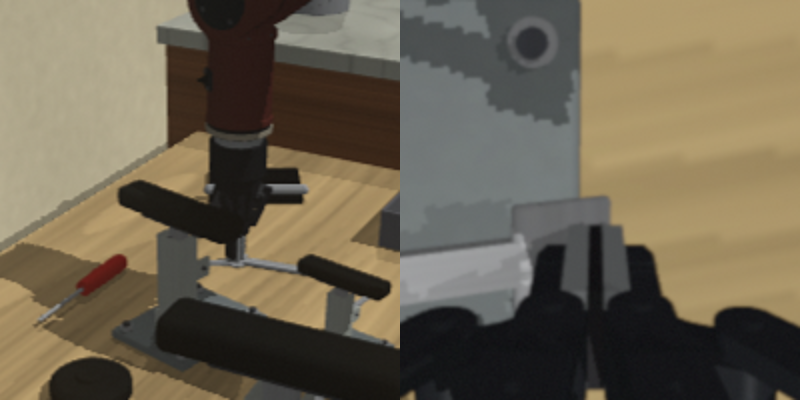

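The pad is down. Its lower-left corner at (120,202) is the same spot as at the start, and the tail is still held. Now I ease off slowly and retreat upward.

```bash

python3 -m jog '[{"dx":-0.2,"dy":0,"dz":0,"wx":0,"wy":0,"wz":0},{"dx":-0.2,"dy":0,"dz":0,"wx":0,"wy":0,"wz":0},{"dx":-0.2,"dy":0,"dz":0,"wx":0,"wy":0,"wz":0},{"dx":-0.2,"dy":0,"dz":0,"wx":0,"wy":0,"wz":0},{"dx":-0.4,"dy":0,"dz":0,"wx":0,"wy":0,"wz":0},{"dx":-0.6,"dy":0,"dz":0,"wx":0,"wy":0,"wz":0},{"dx":-0.6,"dy":0,"dz":0,"wx":0,"wy":0,"wz":0},{"dx":-0.6,"dy":0,"dz":0,"wx":0,"wy":0,"wz":0}]'
python3 -m jog '[{"dx":-0.8,"dy":0.3,"dz":0,"wx":0,"wy":0,"wz":0},{"dx":-0.8,"dy":0.3,"dz":0,"wx":0,"wy":0,"wz":0},{"dx":-0.4,"dy":0.3,"dz":0,"wx":0,"wy":0,"wz":0},{"dx":0,"dy":0,"dz":0,"wx":0,"wy":0,"wz":0},{"dx":0,"dy":0,"dz":0,"wx":0,"wy":0,"wz":0}]'
python3 - <<'E'
from h import *
import pickle
d=camera("side");o=pickle.load(open("side.pkl","rb"))
A=[x["pixels"][140:185,285:318].mean(2).astype(np.float32) for x in(o,d)]
print("pad shift side",cv2.phaseCorrelate(*A), abs(A[0]-A[1]).mean())
t=camera("top");q=pickle.load(open("top.pkl","rb"))
for n,(a,b,e,f) in dict(pad=(135,180,335,378),tail=(180,202,382,405),wrench=(165,240,420,450),driver=(115,137,315,400),caster=(155,200,262,308)).items():
    x,y=[i["pixels"][a:b,e:f].mean(2).astype(np.float32) for i in(q,t)]; print(n,cv2.phaseCorrelate(x,y)[0],abs(x-y).mean())
cv2.imwrite("pics/end.png",np.hstack([cv2.resize(t["pixels"][100:250,270:470,::-1],(400,300)),cv2.resize(d["pixels"][110:260,230:430,::-1],(400,300))]))
E
```

```text
time_s: 21.25
ee_pos: [0.5555, -0.1672, 0.1946]
ee_rot: [-2.123, 0.21, 2.104]
wrist_force: [0.9, -0.0, -0.4]
grip_width: -0.0003
time_s: 21.88
ee_pos: [0.5457, -0.2104, 0.3016]
ee_rot: [-2.13, 0.207, 2.101]
wrist_force: [0.5, 0.1, -0.4]
grip_width: 0.0002
pad shift side ((-0.04334026239640565, 0.47783412209968645), 0.9893371835167025) 2.0251403
pad (0.677760145120164, 0.736298798918245) 9.844961
tail (0.01096961082145853, -0.058473250795678666) 48.258236
wrench (-0.45260021112055604, 0.34217370653858126) 29.738962
driver (0.10909153280704231, 0.17779467305629737) 12.0942955
caster (0.06862074534111784, 0.6149107319939304) 9.001932
```

View pics/end.png

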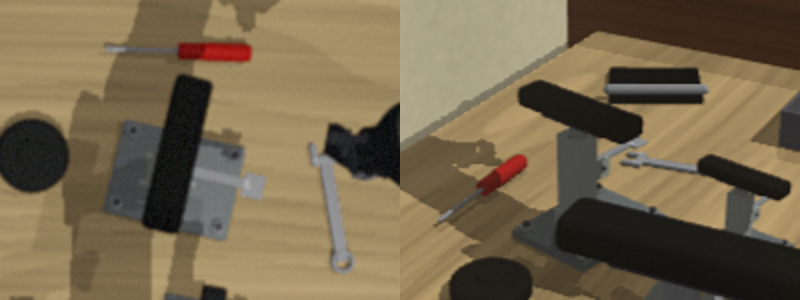

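```bash
python3 -c "
from workcell import *
print(hand_in())"
```

```text
the job is handed in; nothing more can be done
None
```

I drew the armrest up notch by notch until it met the sprung stop. I let it hang on the pawl, held the tail down until it sank to the bottom, then let the pawl spring back. The job is handed in at about 22 s of the 54 s allowed; no verdict was reported.

- **Lift:** The stop met the rail at about 0.0965 m of travel. The last pull was firmer than I meant: 27 N at the wrist while moving. By position that is about 7.5 mm of buffer compression, estimated rather than read directly. It is under the 9 mm limit, but with little margin.
- **Hang:** With the gripper open, the pad stayed up at about the 0.096 m notch.
- **Release:** I pressed the tail about 32 mm down with roughly 2 N and held it there for a little over 2 s.
- **Last checks:** In the side view the pad was back within 0.5 px of its starting place. I took that start to be the bottom, since the height at which the stop was met fits no other starting notch. The tail was up again, and the caster, driver and wrench lay where they were. The gripper was clear, with no contact force.
- **What disagreed:** The fingertips proved to be about 30 mm short of the reported tool point. My first grasp shut on nothing, just above the pad and without measurable force, and I corrected the height before going on.

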